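# Release the spring collar of a book press and open its jaw

### The arm

A 6-joint arm with a two-finger parallel gripper is mounted at the origin on the work surface; the furniture and walls round the work are solid. World frame = base frame: x ahead of the robot, y to its left, z up, the work surface at z = 0. Lengths are in mm, angles in rad, forces in N, time in s.
With the tool pointing down it reaches from about 300 to 750 mm from the base axis. Payload 8.5 kg.
Tool frame: the origin (TCP) lies on the centre line of the jaws, within the pads' length; the fingertips stand 11 mm ahead of it and the grasp point (between the pads) lies 8 mm behind it (bot.tcp_to_tips is the distance from the TCP to the fingertips, in mm); z points along the fingers, y is the line along which they close (so a half turn about z gives the same grasp; the last joint's range is limited). The gripper opens to 88 mm and grips with 3 to 60 N. Pads are 18 mm wide; open, the fingers measure 123 mm over their backs; the gripper's body (75 mm by 187 mm) begins 45 mm behind the grasp point.
Start: joints at [-1.553, 0.381, 1.297, -0, 1.464, -0.215], TCP at [126.882, -535.146, 249.748] pointing down, gripper open.
Joint ranges: [-3.11, 3.11], [-0.89, 2.33], [0.22, 2.48], [-1.42, 4.56], [0.17, 2.85], [-2.88, 2.88]. Speed limits (rad/s): [2.39, 2.39, 3.14, 3.14, 3.14, 3.14].

### API

Orientations are given as a unit quaternion [x, y, z, w].
In Python, from station import bot gives the robot as it stands.
- The arm moves only by the tool carry_out, never from a script. Its argument "increments" is a list of rows, each a list of 7 numbers: the shift along the tool's x, y, z in m, then the turn, a rotation vector about the tool's x, y, z in degrees, then the gripper's target within -1 to 1 (fully open at 1, half-way at 0, shut at -1). In form: [[x, y, z, wx, wy, wz, hand], ...]. A call has 1 to 12 rows; each row shifts and turns the commanded pose from where the row before left it, along the tool's axes as they then stand; what a row does not reach is not made up. A row lasts 1/8 s, in which the tool goes at most 62.5 mm and 10.7 degrees, less where a joint would pass 70% of its speed; a pose out of reach is approached as far as the arm can. A call with a gripper value outside its range is refused whole. The fingers move at their own pace and stop on an object; "force" is the grip in N (left out, the last holds). Time passes only in rows, so rows that do not move let the fingers close. It gives the time, the measured TCP pose, the force, the opening and the grip force at its end, in the units of the state.
- bot.read_state(): the state, without advancing time (a new reading comes with each control period).
- bot.grab_frame(name): name is "scene" or "top"; returns the picture (384x512x3 uint8, red, green, blue); there is no depth.
- bot.get_calibration(name): a dict with "fx", "fy", "cx", "cy" (pixels), "dist_coeffs" ([k1, k2, p1, p2, k3] as OpenCV has them; the pictures are not rectified), "camera_from_world" (4x4, takes a point from world to camera coordinates). Camera axes: x right, y up, looking along -z (the intrinsics and any distortion apply to the point x, -y, -z); pixel columns grow to the right and rows downward; lengths in mm; the calibration is good to about 2 mm. A picture is of the moment at which its call begins. get_calibration takes no time and is no camera call.
- bot.sign_off(): hands the job in; it is judged then, once.
The state is a dict: "time": time; "joint_positions": joint angles; "joint_velocities": joint speeds; "tau": joint torques, N m; "eef_pos": TCP position; "orientation": TCP orientation; "force": force on the tool from outside, world axes, zero at the start; "wrist_torque": the same for the moment, N m; "width": opening from 0.0 (shut) to 1.0 (fully open); "grip_force": force on a finger pad.
Only numpy, scipy, OpenCV 4.12 (cv2) and the standard library are available. Lean on these libraries where they do the work, as an engineer would, in place of code of your own. Each camera call takes 0.05 s, during which the arm holds its last target. There are 200 camera calls.

### The job

Free the book that is clamped in the small bench press: pull the spring collar back by its upright paddle, turn it whichever way it will go (only one way gives, feel for it and do not force the other) and let it spring home in the released notch. Then push the moving jaw all the way back from the book, and leave the book lying in its place and the things around it undisturbed.

Things in the scene. Friction and masses are not known exactly. Their poses are not given: they have to be found in the camera images.
- press: bench press screwed to the table (does not move), all sizes mm. Wooden bed 190 x 370 x 12, x -95 to 95, y -155 to 215. Origin: underside, mid-width; z up. Along its y: fixed jaw (top z 52) y 190 to 208; book 63 to 188; moving jaw 42 to 62; grey lock head 60 wide, top z 92, y -60 to -20; dark steel collar, 54 diameter, -110 to -62; spindle end -155. Robot force over 45 N on it = forcing
- spindle_axis (a point): fixed point of the press on the spindle axis, under the upright paddle: press x 0, y -80, z 62 mm. The spindle lies along the press's y; the collar slides along it (back = press -y) and turns about it. The paddle stands up from the collar, its finger side facing press +y (lock head and book). Fingertips reach it from above, over the lock head
- paddle (a point): centre of the finger side (facing press +y) of the steel paddle, 66 mm from the spindle axis; moves with the collar; locked: z 128. Plate 54 wide, 6 thick, 30 high (51 to 81 mm from the axis), a 5 mm lip on each side edge stands 14 mm out to +y: a channel 44 wide inside, open at top. A fingertip in it can push the plate back and, against a lip, sideways. Pinching the plate works too
- collar_pull (a joint): how far the collar is pulled back along press -y, m: 0 = home, stop at 0.020. Spring about 3.5 N at home, 8.5 N at the stop. The collar turns only while it is back by more than 0.010; with less a tooth holds it in its notch
- collar_turn (a joint): rad: 0 = locked, paddle upright; positive = paddle leans to press +x. Pulled back, it turns one way to a stop at 0.785 (or -0.785); the other way it gives about 0.2, then is dead against a hidden pawl. Which way is free cannot be seen and varies. Beyond 0.66 either way it can spring home in its released notch. Friction of 0.06 N m holds it where it is turned
- jaw (a joint): how far the moving jaw is open, m, along press -y: 0 = closed on the book, stop at 0.055. It can slide only while the collar is turned to its released angle; it drags with about 2.5 N and stays where it is left
- jaw_top (a point): middle of the upper edge of the moving jaw's book-side face (facing press +y), 92 mm above the table. The jaw is a wooden plate 150 wide, 20 thick, 78 high; the face stands 64 mm above the book's top and can be pushed there by fingertips lowered over the book
- book: pale closed book lying flat on the bed between the jaws, 125 mm across (along y of the press), 172 mm long, 16 mm thick: its top is 28 mm above the table. Origin at the centre of its underside. Loose
- spool: thread spool 40 mm diameter, 50 high, standing loose beside the press on its far side; origin under its centre
- glue_stick: glue stick 26 mm diameter, 94 high, standing loose beside the press on the robot's side; origin under its centre
- beech_block: beech block 90 x 36 x 34 mm lying loose beside the press on its far side; origin under its centre
Not all that is in view belongs to the job. Leave any red look-alike of the book alone.

How it is judged:
By the outcome, as a careful person would: the job done as asked, in the order asked, and still so for the second after the job is handed in, with the robot touching nothing.
It also fails if it takes over 64 s, if anything falls off the work surface, if the arm or the gripper's body presses on something with over 40 N, if the wrist force passes 120 N, or if a joint passes its speed limit or range.

## Working session

There is one attempt and no reset: what is moved stays moved. The work goes in short steps, Python scripts to look and compute and a tool call to move; the robot and the scene stay as the last step left them, time stands still between calls to the robot, and variables do not carry over. Pictures are saved under pics/ and viewed, at most 10 in all, crops included, and the job is handed in when it is done.

Besides the shell and the picture viewer there is one more tool, called after "Emit:" by a JSON object that holds its "method" and its "body", one argument or row to a line. carry_out: Moves the arm, as the interface text tells. Its arguments: {"type":"object","properties":{"increments":{"type":"array"},"force":{"type":"number"}},"required":["increments"]}

```bash
mkdir -p pics; python3 - <<'E'
from station import bot
import cv2,numpy as np
for n in("scene","top"):
    cv2.imwrite(f"pics/{n}0.png",bot.grab_frame(n)[:,:,::-1])
    c=bot.get_calibration(n);print(n,{k:np.round(v,3).tolist() for k,v in c.items()})
print(bot.read_state())
E
```

```text
scene {'fx': 392.49, 'fy': 392.49, 'cx': 255.692, 'cy': 193.45, 'dist_coeffs': [-0.053, 0.0, 0.0, 0.0, 0.0], 'camera_from_world': [[-0.492, -0.871, 0.006, 189.731], [0.596, -0.331, 0.731, -413.735], [-0.635, 0.363, 0.682, -562.386], [0.0, 0.0, 0.0, 1.0]]}
top {'fx': 485.744, 'fy': 485.744, 'cx': 253.029, 'cy': 189.663, 'dist_coeffs': [0.07, 0.0, 0.0, 0.0, 0.0], 'camera_from_world': [[-0.0, -1.0, 0.003, -86.023], [0.99, -0.0, 0.142, -519.478], [-0.142, 0.003, 0.99, -1329.969], [0.0, 0.0, 0.0, 1.0]]}
{'time': 0.1, 'joint_positions': array([-1.55331403e+00,  3.81096286e-01,  1.29811692e+00, -1.30499448e-05,
        1.46360247e+00, -2.15302459e-01]), 'joint_velocities': array([ 2.32912307e-04, -1.02897302e-03, -8.53131196e-04,  9.08227548e-04,
       -9.32813383e-05, -1.17359358e-03]), 'tau': array([ 4.73027467e-03, -4.38649535e+01, -2.24905926e+01,  7.14539015e-02,
        3.42409546e-02, -7.73816646e-05]), 'eef_pos': array([ 126.8676971 , -534.93485464,  249.23982281]), 'orientation': array([ 9.93233784e-01,  1.16130432e-01,  5.39308797e-05, -6.09165144e-04]), 'force': array([ 0.32851091,  0.17241558, -0.57982968]), 'wrist_torque': array([-0.00465757,  0.02137131,  0.01224306]), 'grip_force': 0.0, 'width': 0.9995827941839679}
```

View pics/scene0.png

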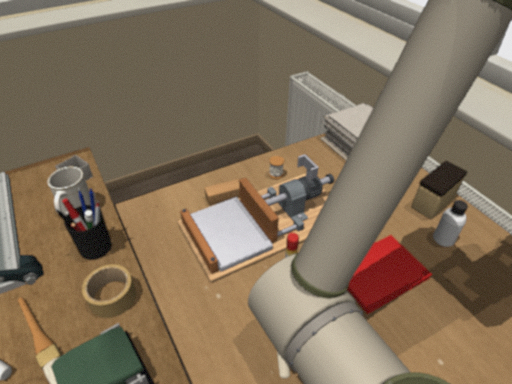

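View pics/top0.png

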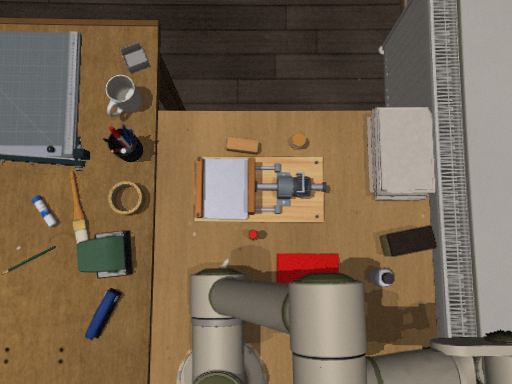

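The top view shows the press with its y to image left (world +y): book near (225,188), collar near (300,185), glue stick (254,234), spool (299,141) and block (242,145). Next I measure the press pose.

```bash
cat > h.py <<'E'
import cv2,numpy as np
from station import bot
def ray(n,uv):
    c=bot.get_calibration(n);K=np.array([[c['fx'],0,c['cx']],[0,c['fy'],c['cy']],[0,0,1]])
    p=cv2.undistortPoints(np.array(uv,float).reshape(-1,1,2),K,np.array(c['dist_coeffs'])).reshape(-1,2)
    M=np.array(c['camera_from_world']);R,t=M[:3,:3],M[:3,3]
    d=np.c_[p[:,0],-p[:,1],-np.ones(len(p))]@R
    return -R.T@t,d
def plane(n,uv,z):
    o,d=ray(n,uv);return o+d*((z-o[2])/d[:,2])[:,None]
def proj(n,P):
    c=bot.get_calibration(n);K=np.array([[c['fx'],0,c['cx']],[0,c['fy'],c['cy']],[0,0,1]])
    M=np.array(c['camera_from_world']);q=np.atleast_2d(P)@M[:3,:3].T+M[:3,3]
    return cv2.projectPoints(q*[1,-1,-1],np.zeros(3),np.zeros(3),K,np.array(c['dist_coeffs']))[0].reshape(-1,2)
E
python3 - <<'E'
from h import *
im=cv2.imread('pics/top0.png')
hsv=cv2.cvtColor(im,cv2.COLOR_BGR2HSV)
print(hsv[188,225],hsv[215,300],hsv[235,300],hsv[160,310])
def rect(m,z,roi):
    k=np.zeros(m.shape,np.uint8);x0,y0,x1,y1=roi;k[y0:y1,x0:x1]=m[y0:y1,x0:x1]*255
    c=max(cv2.findContours(k,cv2.RETR_EXTERNAL,cv2.CHAIN_APPROX_NONE)[0],key=cv2.contourArea)
    W=plane('top',c.reshape(-1,2),z)[:,:2].astype(np.float32)
    print(cv2.minAreaRect(W),cv2.minAreaRect(c))
h,s,v=[hsv[:,:,i].astype(int) for i in range(3)]
rect((s<50)&(v>150),28,(190,150,255,230))
rect(v>175,12,(185,150,335,230))
cv2.imwrite('pics/c1.png',cv2.resize(im[125:250,185:340],None,fx=5,fy=4.8,interpolation=cv2.INTER_CUBIC))
sc=cv2.imread('pics/scene0.png')
cv2.imwrite('pics/c2.png',cv2.resize(sc[140:280,175:345],None,fx=4.5,fy=4.2,interpolation=cv2.INTER_CUBIC))
E
```

```text
[127  12 197] [ 17 116 202] [ 17 129 142] [ 18 116 203]
((524.810546875, -7.45849609375), (168.94287109375, 123.4601058959961), 0.012235891073942184) ((225.0, 188.5), (59.0, 44.0), 90.0)
((525.8325805664062, -103.15849304199219), (363.3128662109375, 185.3568572998047), 89.98152923583984) ((259.0, 189.0), (64.0, 128.0), 90.0)
```

View pics/c1.png

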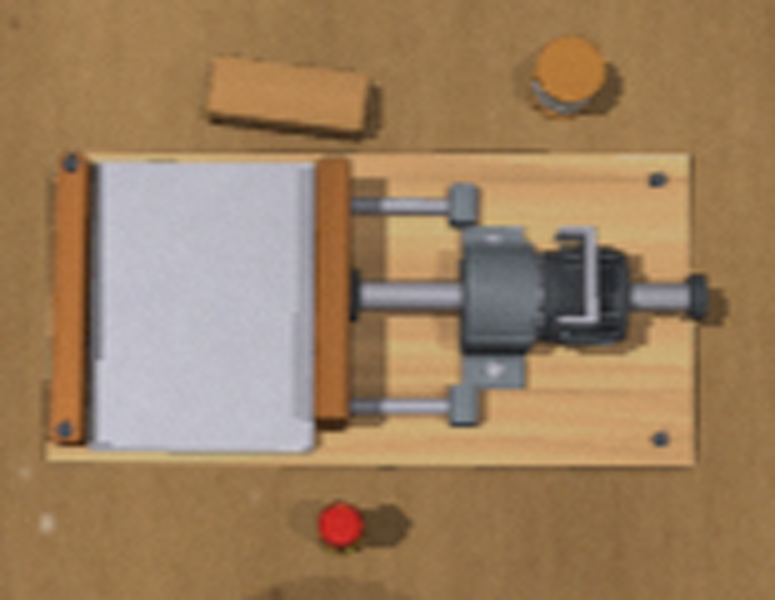

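View pics/c2.png

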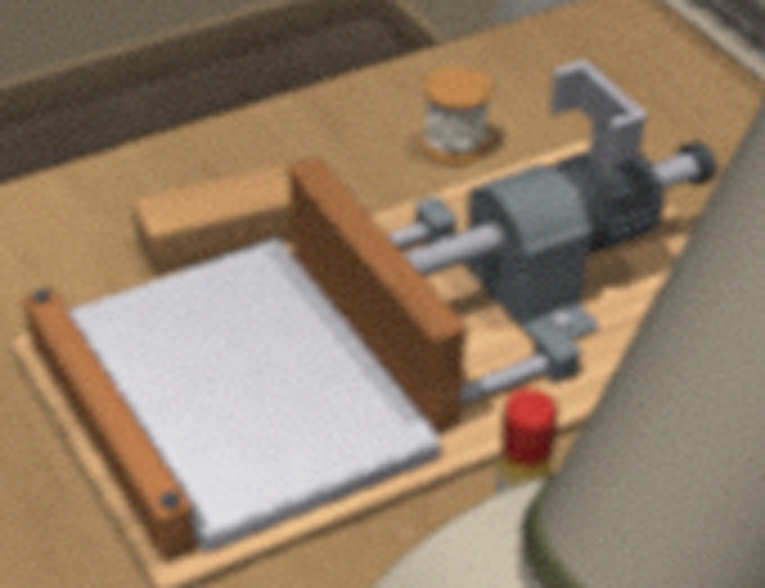

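The crops show the paddle channel at about (557–597, 228–322) in the 5x top crop, and the bed corners at (47,462), (695,466) and (690,153). I turn these into world points.

```bash
python3 - <<'E'
from h import *
f=lambda l:[(184.9+x/5,124.9+y/4.8) for x,y in l]
np.set_printoptions(precision=1,suppress=True)
print('bed BL BR TR',plane('top',f([(47,462),(695,466),(690,153)]),12))
print('paddle top: lip far, corner far, corner near, lip near',plane('top',f([(557,231),(598,228),(598,323),(555,322)]),143))
print('jaw top corners (Lfar,Rfar,Rnear,Lnear)',plane('top',f([(316,158),(350,158),(347,428),(314,420)]),92))
print('lockhead top edges',plane('top',f([(462,290),(540,290)]),92))
print('glue',plane('top',f([(341,525)]),94),'spool',plane('top',f([(570,68)]),50))
g=lambda l:[(174.9+x/4.5,139.9+y/4.2) for x,y in l]
print('scene paddle top tips: lip far, corner far, corner near',plane('scene',g([(555,75),(583,63),(643,108)]),143))
print('scene jaw top: bookside far, near',plane('scene',g([(292,165),(440,338)]),92))
E
```

```text
bed BL BR TR [[ 432.9   80.3   12. ]
 [ 430.5 -287.1   12. ]
 [ 619.1 -288.2   12. ]]
paddle top: lip far, corner far, corner near, lip near [[ 548.1 -198.6  143. ]
 [ 549.7 -220.   143. ]
 [ 497.7 -219.2  143. ]
 [ 498.2 -197.   143. ]]
jaw top corners (Lfar,Rfar,Rnear,Lnear) [[599.3 -72.6  92. ]
 [599.3 -91.1  92. ]
 [445.5 -89.4  92. ]
 [450.  -71.7  92. ]]
lockhead top edges [[ 523.5 -151.6   92. ]
 [ 523.5 -193.8   92. ]]
glue [[391.5 -86.1  94. ]] spool [[ 662.1 -215.8   50. ]]
scene paddle top tips: lip far, corner far, corner near [[ 543.4 -197.8  143. ]
 [ 545.4 -216.1  143. ]
 [ 499.2 -219.8  143. ]]
scene jaw top: bookside far, near [[594.7 -75.1  92. ]
 [446.9 -74.   92. ]]
```

The press origin works out near (524, -134) with yaw about 0. The paddle face is at y≈-214, and the bed, jaw and lock head agree with it. I'll pinch the plate with the fingers closing along y: align the yaw first, then travel above the paddle.

Emit:
{"method": "carry_out", "body": {
  "increments": [
    [0,0,0,0,0,6.67,1],
    [0,0,0,0,0,6.67,1],
    [0.0397,-0.0318,0,0,0,0,1],
    [0.0397,-0.0318,0,0,0,0,1],
    [0.0397,-0.0318,0,0,0,0,1],
    [0.0397,-0.0318,0,0,0,0,1],
    [0.0397,-0.0318,0,0,0,0,1],
    [0.0397,-0.0318,0,0,0,0,1],
    [0.0397,-0.0318,0,0,0,0,1],
    [0.0397,-0.0318,0,0,0,0,1],
    [0.0397,-0.0318,0,0,0,0,1],
    [0.0397,-0.0318,0,0,0,0,1]
  ],
  "force": 15
}}

```text
time: 1.6
eef_pos: [525.0, -215.9, 249.5]
orientation: [1.0, -0.0, -0.0, -0.0]
force: [-0.1, -0.8, 0.1]
width: 1.003
grip_force: 0.0
```

Emit:
{"method": "carry_out", "body": {
  "increments": [
    [-0.001,0.001,0.04,0,0,0,1],
    [0,0,0.04,0,0,0,1],
    [0,0,0.03,0,0,0,1],
    [0,0,0.017,0,0,0,1],
    [0,0,0,0,0,0,1]
  ]
}}

```text
time: 2.22
eef_pos: [522.3, -217.8, 121.5]
orientation: [1.0, -0.0, -0.001, -0.001]
force: [-0.5, -0.4, -0.4]
width: 1.004
grip_force: 0.0
```

```bash
python3 - <<'E'
from h import *
im=bot.grab_frame('scene')[:,:,::-1]
cv2.imwrite('pics/c3.png',cv2.resize(im[100:280,175:375],None,fx=3.3,fy=3.3,interpolation=cv2.INTER_CUBIC))
E
```

```text
(no output)
```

View pics/c3.png

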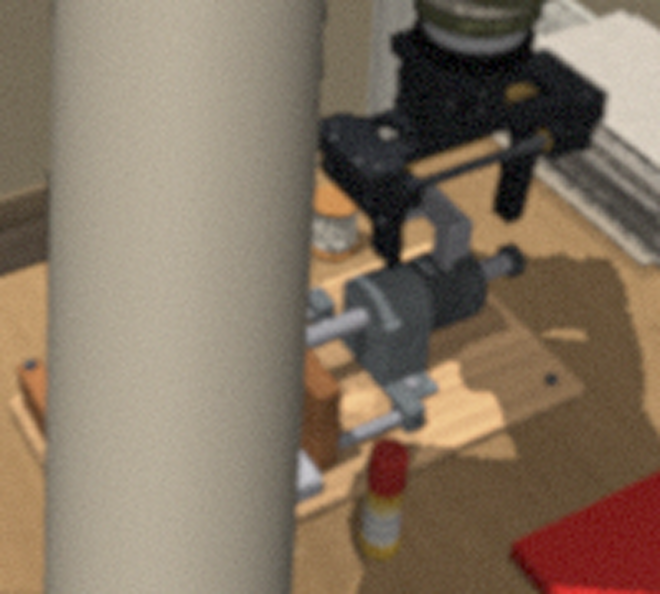

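The fingers straddle the paddle plate at about (450,225) in the crop, one finger in front at (390,240) and one behind at (510,195). I close on the plate.

Emit:
{"method": "carry_out", "body": {
  "increments": [
    [0.001,0,0,0,0,0,-1],
    [0,0,0,0,0,0,-1],
    [0,0,0,0,0,0,-1],
    [0,0,0,0,0,0,-1],
    [0,0,0,0,0,0,-1],
    [0,0,0,0,0,0,-1]
  ],
  "force": 15
}}

```text
time: 3.02
eef_pos: [523.9, -218.2, 122.8]
orientation: [1.0, -0.0, -0.0, -0.0]
force: [-0.2, -0.1, 0.3]
width: 0.343
grip_force: 0.0
```

Emit:
{"method": "carry_out", "body": {
  "increments": [
    [0,0,0,0,0,0,-1],
    [0,0,0,0,0,0,-1],
    [0,0,0,0,0,0,-1],
    [0,0,0,0,0,0,-1],
    [0,0,0,0,0,0,-1]
  ]
}}

```text
time: 3.65
eef_pos: [523.9, -217.8, 122.7]
orientation: [1.0, 0.0, -0.0, -0.0]
force: [0.5, 3.8, 0.7]
width: 0.084
grip_force: 15.0
```

Emit:
{"method": "carry_out", "body": {
  "increments": [
    [0,0.004,0,0,0,0,-1],
    [0,0.004,0,0,0,0,-1],
    [0,0.004,0,0,0,0,-1],
    [0,0.004,0,0,0,0,-1],
    [0,0,0,0,0,0,-1]
  ],
  "force": 20
}}

```text
time: 4.28
eef_pos: [523.7, -233.4, 122.6]
orientation: [1.0, -0.0, -0.0, -0.001]
force: [-0.1, 7.6, 1.9]
width: 0.088
grip_force: 20.0
```

Emit:
{"method": "carry_out", "body": {
  "increments": [
    [0.0042,0,0.00015,0,-4,0,-1],
    [0.0042,0,0.00015,0,-4,0,-1],
    [0,0,0,0,0,0,-1]
  ]
}}

```text
time: 4.65
eef_pos: [532.7, -233.1, 121.9]
orientation: [0.998, 0.001, -0.071, -0.001]
force: [-0.8, 7.7, 4.0]
width: 0.086
grip_force: 20.0
```

Emit:
{"method": "carry_out", "body": {
  "increments": [
    [0.0042,0,0.00015,0,-4,0,-1],
    [0.0021,0,4e-05,0,-2,0,-1],
    [0,0,0,0,0,0,-1]
  ]
}}

```text
time: 5.03
eef_pos: [538.7, -233.1, 120.7]
orientation: [0.992, 0.0, -0.122, -0.001]
force: [0.3, 8.1, 1.3]
width: 0.089
grip_force: 20.0
```

```bash
python3 -c "
from station import bot
s=bot.read_state();print(s['force'],s['wrist_torque'])"
```

```text
[0.3327709  8.07410305 1.33028669] [ 1.21247246 -0.04745078 -0.38633257]
```

Emit:
{"method": "carry_out", "body": {
  "increments": [
    [0.0021,0,4e-05,0,-2,0,-1],
    [0.0021,0,4e-05,0,-2,0,-1],
    [0,0,0,0,0,0,-1]
  ]
}}

```text
time: 5.4
eef_pos: [542.7, -233.1, 119.5]
orientation: [0.988, 0.0, -0.157, -0.001]
force: [0.4, 7.3, 2.1]
width: 0.086
grip_force: 20.0
```

No resistance at 0.31 rad, so +x is the free way. I carry on to about 42°.

Emit:
{"method": "carry_out", "body": {
  "increments": [
    [0.0042,0,0.00015,0,-4,0,-1],
    [0.0042,0,0.00015,0,-4,0,-1],
    [0.0042,0,0.00015,0,-4,0,-1],
    [0.0042,0,0.00015,0,-4,0,-1],
    [0.0042,0,0.00015,0,-4,0,-1],
    [0.0042,0,0.00015,0,-4,0,-1],
    [0,0,0,0,0,0,-1]
  ]
}}

```text
time: 6.28
eef_pos: [564.6, -233.1, 106.4]
orientation: [0.933, 0.001, -0.359, -0.001]
force: [1.1, 7.2, 1.3]
width: 0.09
grip_force: 20.0
```

Emit:
{"method": "carry_out", "body": {
  "increments": [
    [0,-0.004,0,0,0,0,-1],
    [0,-0.004,0,0,0,0,-1],
    [0,-0.004,0,0,0,0,-1],
    [0,-0.0035,0,0,0,0,-1],
    [0,0,0,0,0,0,-1]
  ]
}}

```text
time: 6.9
eef_pos: [564.2, -218.4, 107.0]
orientation: [0.934, 0.0, -0.358, -0.0]
force: [0.3, 4.1, -2.5]
width: 0.09
grip_force: 20.0
```

Emit:
{"method": "carry_out", "body": {
  "increments": [
    [0,0,0,0,0,0,0],
    [0,0,0,0,0,0,0],
    [0,0,0,0,0,0,0],
    [0,0,0,0,0,0,0],
    [0,0,-0.02,0,0,0,0],
    [0,0,-0.03,0,0,0,0],
    [0,0,-0.04,0,0,0,0]
  ]
}}

```text
time: 7.78
eef_pos: [624.6, -218.7, 174.9]
orientation: [0.933, -0.0, -0.359, -0.0]
force: [0.1, -0.8, -0.2]
width: 0.502
grip_force: 0.0
```

```bash
python3 - <<'E'
from h import *
im=bot.grab_frame('scene')[:,:,::-1]
cv2.imwrite('pics/c4.png',cv2.resize(im[100:280,175:375],None,fx=3.3,fy=3.3,interpolation=cv2.INTER_CUBIC))
E
```

```text
(no output)
```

View pics/c4.png

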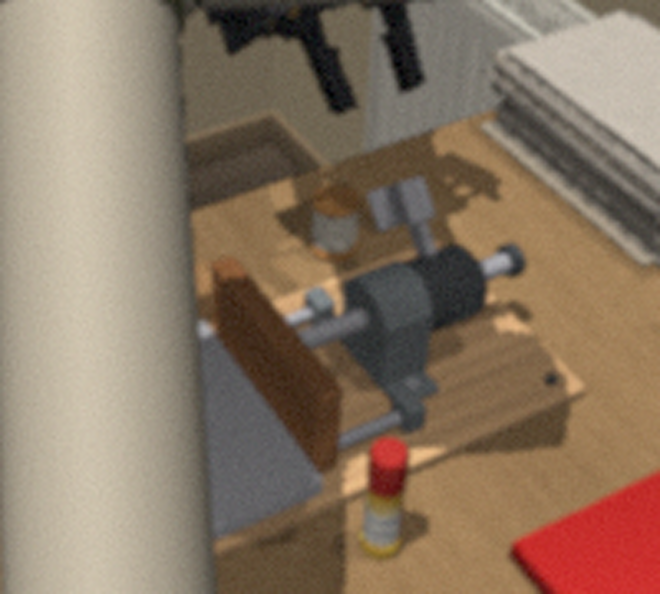

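The paddle leans to press +x at (405,205) in the crop, with the collar seated against the lock head; everything else looks undisturbed. Next I untilt and check joint 6 for the 90° turn.

Emit:
{"method": "carry_out", "body": {
  "increments": [
    [0,0,-0.03,0,0,0,-1],
    [0,0,0,0,10.5,0,-1],
    [0,0,0,0,10.5,0,-1],
    [0,0,0,0,10.5,0,-1],
    [0,0,0,0,10.6,0,-1],
    [-0.04,-0.04,0,0,0,0,-1],
    [-0.04,-0.04,0,0,0,0,-1],
    [-0.04,-0.04,0,0,0,0,-1],
    [0,-0.04,0,0,0,0,-1]
  ]
}}

```text
time: 8.95
eef_pos: [522.0, -57.5, 196.6]
orientation: [1.0, -0.001, 0.001, 0.0]
force: [0.5, -0.3, 0.8]
width: 0.007
grip_force: 0.0
```

```bash
python3 -c "
from station import bot
print(bot.read_state())"
```

```text
{'time': 8.95, 'joint_positions': array([-3.35503711e-01,  3.83085067e-01,  1.45682714e+00,  3.29273876e-04,
        1.30063289e+00,  1.23662078e+00]), 'joint_velocities': array([ 0.59205367, -0.03787067,  0.050264  ,  0.00408547, -0.0490855 ,
        0.58400373]), 'tau': array([ -4.20226917, -43.85938525, -18.77209961,  -0.04929715,
         0.09127179,  -0.92137109]), 'eef_pos': array([521.97329239, -57.48632012, 196.63184282]), 'orientation': array([ 9.99999600e-01, -7.07939316e-04,  5.46834592e-04,  2.22469572e-05]), 'force': array([ 0.49219744, -0.3178721 ,  0.75397475]), 'wrist_torque': array([ 0.01366549,  0.00273047, -0.00482596]), 'grip_force': 0.0, 'width': 0.006717694342879317}
```

Emit:
{"method": "carry_out", "body": {
  "increments": [
    [0,0,0,0,0,-10,-1],
    [0,0,0,0,0,-10,-1],
    [0,0,0,0,0,-10,-1],
    [0,0,0,0,0,-10,-1],
    [0,0,0,0,0,-10,-1],
    [0,0,0,0,0,-10,-1],
    [0,0,0,0,0,-10,-1],
    [0,0,0,0,0,-10,-1],
    [0,0,0,0,0,-10,-1],
    [0.01,0,0,0,0,0,-1],
    [0,0,0,0,0,0,-1]
  ]
}}

```text
time: 10.32
eef_pos: [524.3, -47.9, 196.3]
orientation: [0.708, 0.706, 0.001, 0.001]
force: [0.1, 0.1, -0.5]
width: 0.007
grip_force: 0.0
```

Emit:
{"method": "carry_out", "body": {
  "increments": [
    [0.004,0,0.04,0,0,0,-1],
    [0,0,0.04,0,0,0,-1],
    [0,0,0.035,0,0,0,-1],
    [0,0,0.021,0,0,0,-1],
    [0,0,0,0,0,0,-1]
  ]
}}

```text
time: 10.95
eef_pos: [524.1, -44.4, 59.2]
orientation: [0.708, 0.706, -0.0, -0.001]
force: [0.7, -1.1, 0.5]
width: 0.004
grip_force: 0.0
```

Emit:
{"method": "carry_out", "body": {
  "increments": [
    [-0.008,0,0,0,0,0,-1],
    [-0.008,0,0,0,0,0,-1],
    [-0.006,0,0,0,0,0,-1],
    [-0.006,0,0,0,0,0,-1],
    [-0.006,0,0,0,0,0,-1],
    [0,0,0,0,0,0,-1]
  ]
}}

```text
time: 11.7
eef_pos: [524.6, -79.2, 60.1]
orientation: [0.707, 0.707, 0.0, 0.001]
force: [0.9, -0.5, 0.2]
width: 0.01
grip_force: 0.0
```

Emit:
{"method": "carry_out", "body": {
  "increments": [
    [-0.006,0,0,0,0,0,-1],
    [-0.006,0,0,0,0,0,-1],
    [-0.006,0,0,0,0,0,-1],
    [-0.006,0,0,0,0,0,-1],
    [-0.006,0,0,0,0,0,-1],
    [-0.004,0,0,0,0,0,-1]
  ]
}}

```text
time: 12.45
eef_pos: [524.5, -113.0, 60.1]
orientation: [0.707, 0.707, 0.001, 0.0]
force: [-2.4, 2.4, -0.3]
width: 0.004
grip_force: 1.3
```

Drag is 2.4 N, as expected for a sliding jaw. I creep on to the stop.

Emit:
{"method": "carry_out", "body": {
  "increments": [
    [-0.002,0,0,0,0,0,-1],
    [-0.002,0,0,0,0,0,-1],
    [-0.001,0,0,0,0,0,-1],
    [0,0,0,0,0,0,-1]
  ]
}}

```text
time: 12.95
eef_pos: [524.5, -114.6, 60.1]
orientation: [0.707, 0.707, 0.002, -0.001]
force: [1.9, 19.5, 1.5]
width: 0.006
grip_force: 10.3
```

Emit:
{"method": "carry_out", "body": {
  "increments": [
    [0.006,0,0,0,0,0,-1],
    [0.02,0,0,0,0,0,-1],
    [0,0,-0.04,0,0,0,-1],
    [0,0,-0.05,0,0,0,-1],
    [0,0,-0.06,0,0,0,-1],
    [0.05,0,0,0,0,0,-1],
    [0.05,0,0,0,0,0,-1],
    [0.05,0,0,0,0,0,-1],
    [0.05,0,0,0,0,0,-1],
    [0.05,0,0,0,0,0,-1],
    [0,0,0,0,0,0,-1]
  ]
}}

```text
time: 14.32
eef_pos: [523.8, 161.7, 210.2]
orientation: [0.706, 0.709, 0.001, 0.001]
force: [-0.3, -0.4, 0.1]
width: 0.003
grip_force: 0.0
```

```bash
python3 - <<'E'
from h import *
im=bot.grab_frame('top')[:,:,::-1];sc=bot.grab_frame('scene')[:,:,::-1]
cv2.imwrite('pics/c5.png',cv2.resize(im[125:250,185:340],None,fx=5,fy=4.8,interpolation=cv2.INTER_CUBIC))
cv2.imwrite('pics/c6.png',cv2.resize(sc[140:280,175:345],None,fx=4.5,fy=4.2,interpolation=cv2.INTER_CUBIC))
E
```

```text
(no output)
```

View pics/c5.png

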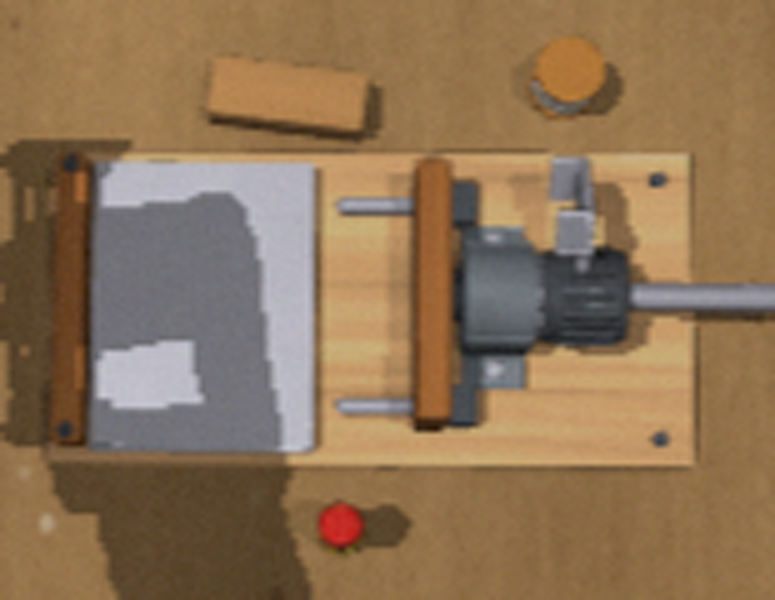

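View pics/c6.png

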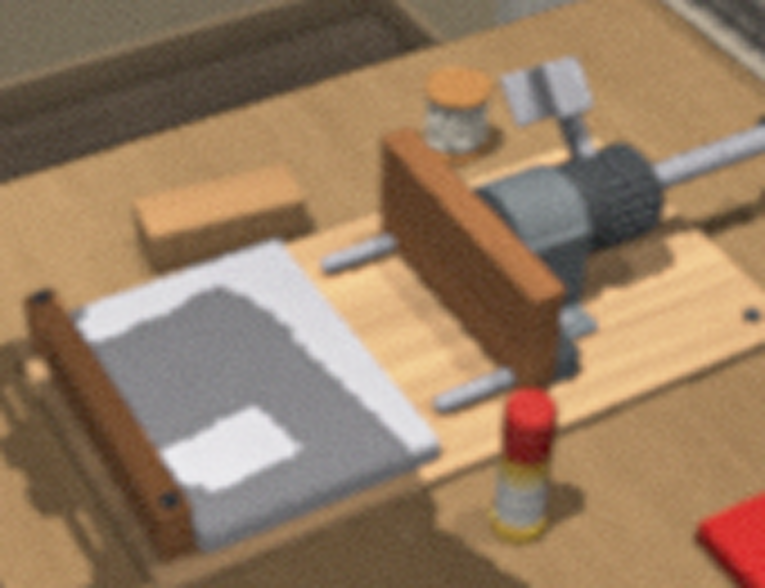

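The jaw edge moved from about 315 to 415 in the crop, roughly 54 mm, so it is at its stop. The book, block, spool and glue stick are at the same pixels as before, and the collar is home in the released position.

```bash
python3 -c "
from station import bot
print(bot.sign_off())"
```

```text
the job is handed in; nothing more can be done
None
```

The job is handed in: the collar turned freely to press +x and sits home in its released notch, the jaw is pushed back to its stop (about 54 mm by the camera), and the book and the things around it are where they were.

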